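# Feed a blank through the stamping jig with the push stick

## Task

Take the push stick by its wooden handle and use it to feed the loose brass blank from the infeed of the stamping jig along the narrow guide channel, past the spring shoe, until its end bears firmly on the clamped stop rod, whose setting you find by feel; press it there for about a second, but gently enough not to ram the rod. Then draw the stick out and set it back on the leather pad as it stood before, leaving the blank home against the rod. Never handle the blank with the fingers, and leave the other things on the bench where they are.

Things in the scene. Friction and masses are not known exactly. Their poses are not given: they have to be found in the camera images.
- jig: Stamping jig, fixed: dark steel base plate 240 x 96 x 12 mm, two steel guide rails on it (rail tops 24 mm above the bench), an aluminium bridge across them with a brass bush and an upright punch (top 112 mm above the bench). Origin on the bench under the channel's centre line; x = feed direction, y = left of it, z up; the yaw varies. The base plate runs from x = -130 to +110 mm.
- infeed (a point): Middle of the infeed's open rear end, on its floor, 106 mm behind the jig's origin and 12 mm above the bench (floor level all along). The infeed is 30 mm wide between 12 mm high fences for its first 41 mm, then tapers over 29 mm to the channel.
- bridge_mouth (a point): Middle of the channel floor where the channel runs in under the bridge, 20 mm behind the jig's origin. The channel is 17.5 mm wide from 16 mm before this point on, and straight; the bridge covers the next 58 mm (and with a 16 mm wide sight notch 20 mm more), its underside 12 mm above the channel floor.
- shoe_spot (a point): Point on the channel floor's centre line beside the spring shoe, hidden under the bridge, 28 mm ahead of the jig's origin. The shoe (round nose, 20 mm across) stands 3 mm into the channel from its left wall and gives way; getting the blank past it takes about 5 to 9 N and it goes on dragging by as much, so a first rise of force is not the stop.
- stop: Depth stop behind the bridge: a clamp block with a red bar 24 x 80 mm and a brass thumb nut (top 45 mm above the bench). Origin in the middle of the block's face towards the bridge, on the channel floor; axes as the jig's; 60 to 70 mm ahead of the jig's origin. A rigid stop rod clamped in it reaches 2 to 24 mm out of that face against the feed, set by hand and not measured: the blank's end meets it.
- blank: The brass blank to feed, a plain bar 44 x 16 x 5 mm (along its x, y, z), about 30 g, lying loose in the infeed, slightly askew. Origin: centre of its underside. Home, its leading end bears on the end of the stop rod. 5 to 9 N on the rod, over and above the drag, is a firm seat; more than 14 N on it would shift its setting.
- stick: Push stick, about 55 g: an upright beech handle block 40 (x) x 22 (y) x 52 (z) mm and a white straight nylon blade 10 mm wide and 7 mm high whose underside is flush with the handle's. Origin: centre of the handle's underside; the blade runs along +x to a blunt tip 160 mm ahead of the origin (and 22 mm behind it). Grip the handle across its 22 mm. It stands on the pad at the start.
- stick_tip (a point): Centre of the blunt end of the push stick's blade, 160 mm ahead of the stick's origin and 3.5 mm above its underside.
- pad: Brown leather pad fixed to the bench, 230 x 90 x 3 mm (along its x, y, z), the place of the push stick. Origin: centre of its underside. The stick stands on it with its blade along about +x of the pad.
- tray: Dark wooden tray 100 x 120 x 22 mm with spare blanks, a bystander. Origin: centre of its underside.
- spare1: Spare brass blank 44 x 16 x 5 mm in the tray, a bystander. Origin: centre of its underside.
- spare2: Second spare brass blank in the tray, same size, a bystander. Origin: centre of its underside.
- mallet: Wooden mallet with a green band, head 52 x 85 mm, handle 175 mm long along its x, a bystander. Origin: under its head.
- pliers: Red-handled pliers 165 mm long, a bystander. Origin: under the pivot.
- handpiece: Silver rotary handpiece, 25 mm thick, 155 mm long, a bystander. Origin: under its body.
- pot: Clear pot with white lid, 72 mm across, 75 mm tall, a bystander. Origin: centre of its underside.
- file: Needle file with orange handle, 195 mm long, a bystander. Origin: under its middle.
Things that resemble listed ones, but are neither listed nor needed, are in the scene too. Leave any pink or white look-alike of the blank alone.

How it is judged:
By the outcome, as a careful person would: the job done as asked, in the order asked, and still so for the second after the job is handed in, with the robot touching nothing.
It also fails if it takes over 72 s, if anything falls off the work surface, if the arm or the gripper's body presses on something with over 40 N, if the wrist force passes 120 N, or if a joint passes its speed limit or range.

## Robot

A 6-joint arm with a two-finger parallel gripper is mounted at the origin on the work surface. World frame = base frame: x ahead of the robot, y to its left, z up, the work surface at z = 0. Lengths are in m, angles in degrees, forces in N, time in s.
With the tool pointing down it reaches from about 0.4 to 0.825 m from the base axis. Payload 7 kg.
Tool frame: the origin (TCP) lies midway between the tips of the shut fingers; the grasp point (between the pads) lies 19 mm behind it; z points along the fingers, y is the line along which they close (so a half turn about z gives the same grasp; the last joint's range is limited). The gripper opens to 88 mm and grips with 3 to 60 N. Pads are 19 mm wide; open, the fingers measure 130 mm over their backs; the gripper's body (78 mm by 193 mm) begins 47 mm behind the grasp point.
Start: joints at [89.616, 20.546, 0.682, 0, -70.136, -16.507], TCP at [0.196, 0.646, 0.227] pointing down, gripper open.
Joint ranges: [-176.03, 176.03], [-82.01, 121.73], [-58.28, 71.71], [-173.87, 95.51], [-174.79, -0.11], [-173.66, 173.66]. Speed limits (degrees/s): [136.94, 136.94, 172.46, 180, 180, 180].

## Interface

Orientations are given as [roll, pitch, yaw] about the fixed x, y, z axes, in that order (R = Rz(yaw) Ry(pitch) Rx(roll)).
In Python, from plant import r gives the robot as it stands.
- The arm moves only by the tool drive_tool, never from a script. Its argument "commands" is a list of rows, each an object of numbers: "hand": the closure, from 0 (fully open) to 1 (shut); "tx", "ty", "tz": the shift along the world's x, y, z scaled (see below); "turn": the turn about the world's z scaled (see below). A call has 1 to 10 rows; each row is the pose to reach, as a shift and turn from the pose commanded when the call began; what a row does not reach only later rows make up. The controller multiplies each number of a shift by 0.6 m and each number of a turn by 90 degrees. A row lasts 1/10 s, in which the tool goes at most 50 mm and 8.59 degrees, less where a joint would pass 70% of its speed; a pose out of reach is approached as far as the arm can. A call with a number of a shift or a turn outside -1 to 1 is refused whole. A call with a gripper value outside its range is refused whole. The fingers move at their own pace and stop on an object; "grip_force" is the grip in N (left out, the last holds). Time passes only in rows, so rows that repeat a pose let the fingers close. It gives the time, the measured TCP pose, the force, the opening and the grip force at its end, in the units of the state.
- r.get_state(): the state, without advancing time (a new reading comes with each control period).
- r.capture(name): name is "side" or "top" or "wrist"; returns a dict with "frame" (420x560x3 uint8, red, green, blue), "fx", "fy", "cx", "cy" (pixels), "world_from_camera" (4x4, takes a point from camera to world coordinates); the wrist camera has in their place "T_tool_cam" (4x4, takes a point from camera to tool coordinates, whose origin is the TCP and whose axes are the flange's). Camera axes: x right, y down, z forward; pixel columns grow to the right and rows downward; lengths in m; the calibration is good to about 2 mm. A picture is of the moment at which its call begins: read the wrist's pose just before it. There is no depth.
- r.close_job(): hands the job in; it is judged then, once.
Trained networks look in the newest picture that a camera, given by its name, has taken for a name from the list of things; names that differ only in an ending like _2 or _b are one class to them, and where a whole thing is asked for, a point or a joint stands for the part that bears it (a point fixed in the world has none). Each returns a list of dicts, best first, with "score" (0 to 1); they miss things now and then, are a little off and sometimes report something else, mostly with a low value. They report only what shows in the picture. A call takes as long as a camera call. They do not tell look-alikes from the thing itself.
- r.trace(label, camera): "pixels" (420x560 bool, what is visible of it) and "extent" ([left, top, right, bottom] in pixels, round what is visible of it).
The state is a dict: "time_s": time; "joints": joint angles; "qd": joint speeds; "joint_torque": joint torques, N m; "tcp_pos": TCP position; "eef_rot": TCP orientation; "contact_force": force on the tool from outside, world axes, zero at the start; "moment": the same for the moment, N m; "gripper_width": finger opening in m; "gripper_force": force on a finger pad.
Only numpy, scipy, OpenCV 4.12 (cv2) and the standard library are available. Lean on these libraries where they do the work, as an engineer would, in place of code of your own. Each camera call takes 0.05 s, during which the arm holds its last target. There are 200 camera calls.

## Working session

There is one attempt and no reset: what is moved stays moved. The work goes in short steps, Python scripts to look and compute and a tool call to move; the robot and the scene stay as the last step left them, time stands still between calls to the robot, and variables do not carry over. Pictures are saved under pics/ and viewed, at most 10 in all, crops included, and the job is handed in when it is done.

Besides the shell and the picture viewer there is one more tool, called after "Emit:" as name([rows], argument=value, ...), one row to a line, values as JSON. drive_tool: Moves the arm, as the interface text tells. Its arguments: {"type":"object","properties":{"commands":{"type":"array"},"grip_force":{"type":"number"}},"required":["commands"]}

```bash
mkdir -p pics; ls
python3 - <<'E'
from plant import r
import cv2,numpy as np,pickle
s=r.get_state(); print({k:np.round(v,3).tolist() for k,v in s.items()})
d={}
for n in("top","side"):
    c=r.capture(n); d[n]=c
    cv2.imwrite(f"pics/{n}0.png",c["frame"][:,:,::-1])
    print(n,c["fx"],c["fy"],c["cx"],c["cy"],np.round(c["world_from_camera"],3).tolist())
    for l in("jig","stop","blank","stick","pad","spare1"):
        for o in r.trace(l,n)[:5]: print(n,l,round(o["score"],2),o["extent"],int(o["pixels"].sum()))
pickle.dump(d,open("c0.pkl","wb"))
E
```

```text
pics
{'time_s': 0.0, 'joints': [89.616, 20.591, 0.633, -0.021, -70.135, -16.508], 'qd': [0.007, 0.002, 0.049, 0.034, 0.045, -0.136], 'joint_torque': [-0.001, -58.271, 29.306, 6.998, 0.007, -0.0], 'tcp_pos': [0.196, 0.645, 0.226], 'eef_rot': [179.905, -0.008, -16.898], 'contact_force': [-0.875, 0.481, -0.189], 'moment': [-0.048, -0.003, 0.046], 'gripper_force': 0.0, 'gripper_width': 0.088}
top 380.0943728974183 380.0943728974183 276.2374844881679 203.44204433471322 [[-0.018, -0.985, 0.172, 0.425], [-1.0, 0.016, -0.012, -0.023], [0.009, -0.172, -0.985, 0.9], [0.0, 0.0, 0.0, 1.0]]
top jig 0.96 [177.9, 183.5, 283.9, 227.6] 3648
top stop 0.96 [180.1, 184.0, 204.9, 215.9] 424
top blank 0.55 [253.0, 200.6, 270.6, 208.6] 124
top blank 0.55 [241.1, 152.2, 250.7, 171.4] 98
top blank 0.41 [301.9, 174.3, 319.2, 185.6] 90
top stick 0.6 [341.7, 246.0, 429.1, 253.1] 463
top pad 0.87 [328.8, 226.0, 425.3, 265.7] 3125
top spare1 0.46 [419.2, 158.7, 430.9, 169.2] 101
side 405.28160365254087 405.28160365254087 277.3898382430262 208.24332721465746 [[0.972, -0.168, 0.165, 0.404], [-0.235, -0.648, 0.724, -0.778], [-0.014, -0.743, -0.669, 0.753], [0.0, 0.0, 0.0, 1.0]]
side jig 0.69 [248.3, 162.7, 298.9, 231.2] 2019
side jig 0.27 [255.7, 169.7, 278.8, 178.7] 107
side stop 0.62 [253.6, 171.5, 277.6, 179.2] 74
side blank 0.63 [304.2, 196.8, 319.2, 207.4] 71
side blank 0.33 [334.9, 180.4, 374.9, 238.3] 1099
side stick 0.7 [248.7, 279.1, 271.0, 350.9] 498
side stick 0.22 [346.7, 351.6, 366.3, 367.3] 178
side pad 0.58 [237.7, 265.6, 288.3, 358.2] 3135
side pad 0.41 [235.4, 128.8, 248.0, 156.7] 155
side spare1 0.72 [362.5, 327.3, 373.1, 349.5] 175
side spare1 0.71 [345.2, 352.9, 367.0, 365.5] 200
```

Run:
```python
import cv2
a=cv2.imread("pics/top0.png"); 
cv2.imwrite("pics/top0c.png",cv2.resize(a[120:300,160:460],None,fx=2.66,fy=2.66,interpolation=cv2.INTER_CUBIC))
```

```text
(no output)
```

View pics/top0c.png

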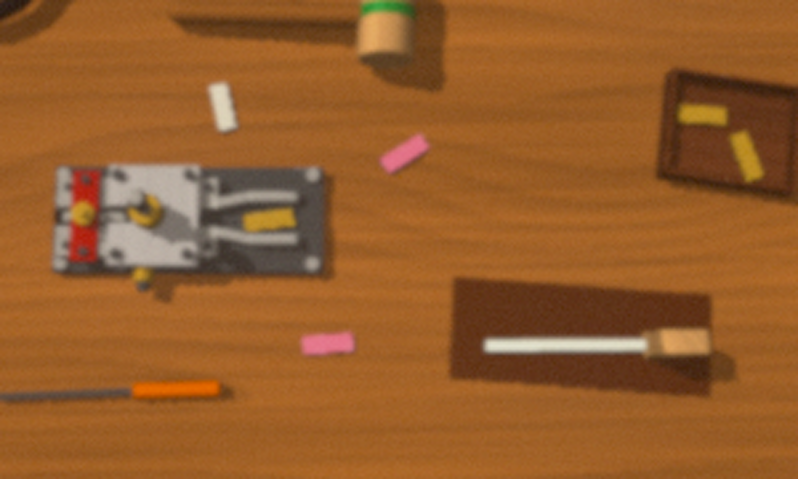

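View pics/side0.png

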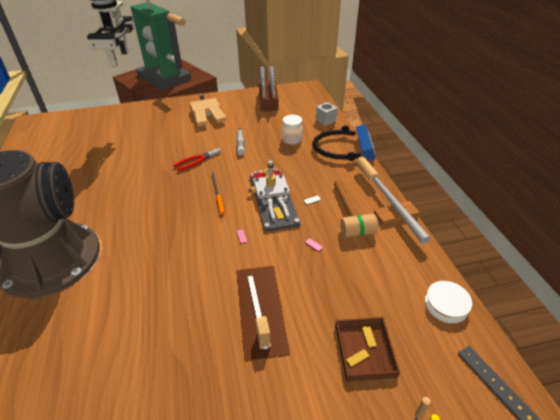

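The top crop shows the jig on the left, with its feed running to the image left (world +y). The brass blank in the infeed is at full-image px about (262,204). The stick is on the brown pad, with its handle at (416,248) and its tip at (342,250). Candidates for the blank:
- (262,204): brass, lying in the infeed. This is the one that fits.
- (311,180) and about (283,249): pink look-alikes.
- (246,161): white look-alike.
- The two brass pieces in the tray: spares.

```bash
cat > h.py <<'E'
import numpy as np,pickle,cv2
from scipy.spatial.transform import Rotation as R
def ray(c,u,v,z,T=None):
    T=c["world_from_camera"] if T is None else T; T=np.array(T)
    d=T[:3,:3]@np.array([(u-c["cx"])/c["fx"],(v-c["cy"])/c["fy"],1]); o=T[:3,3]
    return o+d*(z-o[2])/d[2]
def proj(c,p,T=None):
    T=c["world_from_camera"] if T is None else T
    q=np.linalg.inv(np.array(T))@np.r_[p,1]
    return np.array([c["cx"]+c["fx"]*q[0]/q[2],c["cy"]+c["fy"]*q[1]/q[2]])
def toolT(s):
    T=np.eye(4);T[:3,:3]=R.from_euler("xyz",s["eef_rot"],degrees=True).as_matrix();T[:3,3]=s["tcp_pos"];return T
def snap(r,name):   # wrist picture + pose
    s=r.get_state(); c=r.capture("wrist"); c["T"]=toolT(s)@np.array(c["T_tool_cam"]); c["state"]=s
    cv2.imwrite(f"pics/{name}.png",c["frame"][:,:,::-1]); pickle.dump(c,open(name+".pkl","wb")); return c
E
python3 - <<'E'
from h import *
from plant import r
c=pickle.load(open("c0.pkl","rb"))["top"]
f=lambda x,y,z:np.round(ray(c,160+x/2.66,120+y/2.66,z),4)[:2]
print("tip",f(485,345,.010),"bladerear",f(645,345,.010),"handletop",f(686,341,.055))
print("plate corners",f(53,165,.012),f(328,168,.012),f(326,273,.012),f(53,275,.012))
print("blank",f(270,219,.017)); print("pad",[f(*p,.003) for p in((454,278),(711,294),(709,396),(450,378))])
w=r.capture("wrist"); print(np.round(w["T_tool_cam"],3).tolist(),w["fx"],w["cx"],w["cy"])
E
```

```text
tip [ 0.4684 -0.1864] bladerear [ 0.466  -0.3271] handletop [ 0.4666 -0.3463]
plate corners [0.6357 0.1952] [ 0.6291 -0.052 ] [ 0.534  -0.0482] [0.5362 0.1926]
blank [0.5824 0.0006]
pad [array([ 0.5287, -0.1628]), array([ 0.5105, -0.392 ]), array([ 0.4209, -0.3825]), array([ 0.4405, -0.1555])]
[[0.0, -0.951, -0.308, 0.084], [1.0, 0.0, 0.0, -0.0], [-0.0, -0.308, 0.951, -0.16], [0.0, 0.0, 0.0, 1.0]] 374.85608743772633 278.8490399747556 212.37691332241292
```

Emit:
drive_tool([
  {"tx": 0.6, "ty": -0.5, "tz": 0.15, "turn": -0.81, "hand": 0},
  {"tx": 0.6, "ty": -0.5, "tz": 0.15, "turn": -0.81, "hand": 0},
  {"tx": 0.6, "ty": -0.5, "tz": 0.15, "turn": -0.81, "hand": 0},
  {"tx": 0.6, "ty": -0.5, "tz": 0.15, "turn": -0.81, "hand": 0},
  {"tx": 0.6, "ty": -0.5, "tz": 0.15, "turn": -0.81, "hand": 0},
  {"tx": 0.6, "ty": -0.5, "tz": 0.15, "turn": -0.81, "hand": 0},
  {"tx": 0.6, "ty": -0.5, "tz": 0.15, "turn": -0.81, "hand": 0},
  {"tx": 0.6, "ty": -0.5, "tz": 0.15, "turn": -0.81, "hand": 0},
  {"tx": 0.6, "ty": -0.5, "tz": 0.15, "turn": -0.81, "hand": 0},
  {"tx": 0.6, "ty": -0.5, "tz": 0.15, "turn": -0.81, "hand": 0},
])

```text
time_s: 1.75
tcp_pos: [0.5586, 0.3433, 0.3175]
eef_rot: [-179.9, 0.0, -90.1]
contact_force: [-0.6, -0.1, 0.3]
gripper_width: 0.0872
gripper_force: 0.0
```

Emit:
drive_tool([
  {"tx": 0.042, "ty": -0.605, "tz": -0.05},
  {"tx": 0.042, "ty": -0.605, "tz": -0.1},
  {"tx": 0.042, "ty": -0.605, "tz": -0.15},
  {"tx": 0.042, "ty": -0.605, "tz": -0.23},
  {"tx": 0.042, "ty": -0.605, "tz": -0.23},
  {"tx": 0.042, "ty": -0.605, "tz": -0.23},
  {"tx": 0.042, "ty": -0.605, "tz": -0.23},
  {"tx": 0.042, "ty": -0.605, "tz": -0.23},
  {"tx": 0.042, "ty": -0.605, "tz": -0.23},
  {"tx": 0.042, "ty": -0.605, "tz": -0.23},
])

```text
invalid input
```

Run:
```python
from h import *
from plant import r
c=snap(r,"w1"); print(c["state"]["joints"],c["state"]["tcp_pos"])
f=c["frame"][:,:,::-1]; cv2.imwrite("pics/w1c.png",cv2.resize(f[20:380,170:400],None,fx=1.6,fy=1.6,interpolation=cv2.INTER_CUBIC))
```

```text
[ 4.86059535e+01  1.64096724e+01  6.41738735e+00  3.50884721e-02
 -7.99554803e+01 -4.86773429e+01] [0.55857428 0.34330242 0.31752769]
```

View pics/w1c.png

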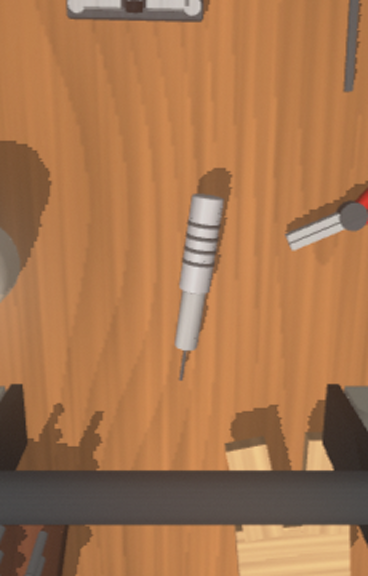

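The move was refused, probably because `hand` was missing from the rows, so I'll resend it. This view shows the bench with the handpiece, and the jig only at the top edge.

Emit:
drive_tool([
  {"tx": 0.04, "ty": -0.6, "tz": -0.05, "turn": 0, "hand": 0},
  {"tx": 0.04, "ty": -0.6, "tz": -0.1, "turn": 0, "hand": 0},
  {"tx": 0.04, "ty": -0.6, "tz": -0.15, "turn": 0, "hand": 0},
  {"tx": 0.04, "ty": -0.6, "tz": -0.23, "turn": 0, "hand": 0},
  {"tx": 0.04, "ty": -0.6, "tz": -0.23, "turn": 0, "hand": 0},
  {"tx": 0.04, "ty": -0.6, "tz": -0.23, "turn": 0, "hand": 0},
  {"tx": 0.04, "ty": -0.6, "tz": -0.23, "turn": 0, "hand": 0},
  {"tx": 0.04, "ty": -0.6, "tz": -0.23, "turn": 0, "hand": 0},
  {"tx": 0.04, "ty": -0.6, "tz": -0.23, "turn": 0, "hand": 0},
  {"tx": 0.04, "ty": -0.6, "tz": -0.23, "turn": 0, "hand": 0},
])

```text
time_s: 2.8
tcp_pos: [0.58, -0.015, 0.1783]
eef_rot: [180.0, -0.0, -89.9]
contact_force: [0.0, 0.1, 1.2]
gripper_width: 0.0877
gripper_force: 0.0
```

Run:
```python
from h import *
from plant import r
c=snap(r,"w2"); print(c["state"]["joints"],c["state"]["tcp_pos"])
f=c["frame"][:,:,::-1]; cv2.imwrite("pics/w2c.png",cv2.resize(f[60:340,200:380],None,fx=2.1,fy=2.1,interpolation=cv2.INTER_CUBIC))
for l in("jig","stop","blank"):
    for o in r.trace(l,"wrist")[:3]: print(l,round(o["score"],2),o["extent"])
```

```text
[ 1.78211097e+01  1.37987307e+01 -1.54841171e+01  7.00173193e-03
 -6.07585547e+01 -1.77192663e+01] [ 0.58002327 -0.01504854  0.17826044]
jig 0.75 [220.0, 154.5, 333.9, 382.4]
stop 0.78 [230.8, 356.3, 315.1, 380.0]
blank 0.87 [143.8, 238.8, 186.2, 257.9]
blank 0.81 [393.8, 129.4, 410.8, 177.2]
blank 0.73 [265.4, 186.2, 290.7, 236.6]
```

View pics/w2c.png

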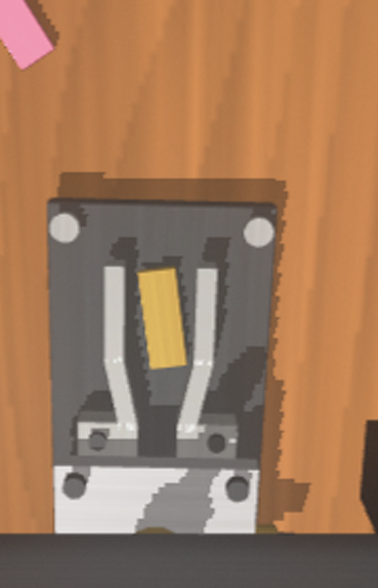

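This wrist crop shows the jig from behind. The fence inner ends are at crop (124,266) and (196,269), the plate's rear corners at (50,200) and (276,205), and the brass blank sits between the fences at (161,318), turned a few degrees. It is the right blank: brass, in the infeed, and not pink or white.

Run:
```python
from h import *
from scipy.optimize import least_squares
c=pickle.load(open("w2.pkl","rb"))
P=[(-130,48,12),(-130,-48,12),(-106,15,24),(-106,-15,24),(-65,15,24),(-65,-15,24),(-36,8.75,24),(-36,-8.75,24)]
U=np.array([(276,205),(50,200),(196,268),(124,266),(193,358),(124,360),(178,430),(136,430)])/2.1+[200,60]
def W(p,q): 
    C,S=np.cos(p[2]),np.sin(p[2]); x,y,z=np.array(q)/1000
    return np.array([p[0]+C*x-S*y,p[1]+S*x+C*y,z])
def f(p): return np.array([proj(c,W(p,q),c["T"])-u for q,u in zip(P,U)])
s=least_squares(lambda p:f(p).ravel(),[.584,.08,1.55],loss="soft_l1")
print(s.x[:2],np.degrees(s.x[2])); print(np.round(f(s.x),1).tolist())
B=[ray(c,200+a/2.1,60+b/2.1,.017,c["T"]) for a,b in((138,270),(175,267),(186,365),(151,370))]
J=[[(b-np.r_[s.x[:2],0])[:2]@[np.cos(s.x[2]),np.sin(s.x[2])],(b-np.r_[s.x[:2],0])[:2]@[-np.sin(s.x[2]),np.cos(s.x[2])]] for b in B]
print("blank in jig mm",np.round(np.array(J)*1000,1).tolist())
```

```text
[0.58441513 0.08575865] 88.81971248964747
[[0.6, 0.7], [-1.9, 0.6], [0.5, -0.1], [-0.1, 0.1], [0.3, 1.6], [-0.4, -0.1], [-0.4, -3.3], [0.5, -3.7]]
blank in jig mm [[-102.7, -9.4], [-104.4, 6.1], [-60.5, 12.1], [-57.8, -3.2]]
```

Emit:
drive_tool([
  {"tx": -0.19, "ty": -0.55, "tz": 0, "turn": 0, "hand": 0},
  {"tx": -0.19, "ty": -0.55, "tz": 0, "turn": 0, "hand": 0},
  {"tx": -0.19, "ty": -0.55, "tz": 0, "turn": 0, "hand": 0},
  {"tx": -0.19, "ty": -0.55, "tz": 0, "turn": 0, "hand": 0},
  {"tx": -0.19, "ty": -0.55, "tz": 0, "turn": 0, "hand": 0},
  {"tx": -0.19, "ty": -0.55, "tz": 0, "turn": 0, "hand": 0},
  {"tx": -0.19, "ty": -0.55, "tz": 0, "turn": 0, "hand": 0},
  {"tx": -0.19, "ty": -0.55, "tz": 0, "turn": 0, "hand": 0},
  {"tx": -0.19, "ty": -0.55, "tz": 0, "turn": 0, "hand": 0},
  {"tx": -0.19, "ty": -0.55, "tz": 0, "turn": 0, "hand": 0},
])

```text
time_s: 4.0
tcp_pos: [0.4668, -0.3432, 0.1789]
eef_rot: [-180.0, -0.0, -89.7]
contact_force: [0.1, 0.7, 0.2]
gripper_width: 0.0873
gripper_force: 0.0
```

Run:
```python
from h import *
from plant import r
c=snap(r,"w3"); print(c["state"]["tcp_pos"],c["state"]["eef_rot"])
f=c["frame"][:,:,::-1]; cv2.imwrite("pics/w3c.png",cv2.resize(f[60:340,200:380],None,fx=2.1,fy=2.1,interpolation=cv2.INTER_CUBIC))
```

```text
[ 0.46681782 -0.34319582  0.17887735] [-1.79963763e+02 -2.78734863e-03 -8.97232776e+01]
```

View pics/w3c.png

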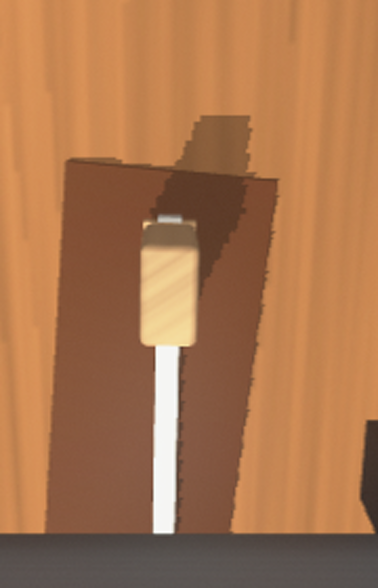

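The stick's handle top is at crop x 141–197, y 247–346. The white blade runs down the image from (167,346) to (163,533).

Run:
```python
from h import *
c=pickle.load(open("w3.pkl","rb")); g=lambda a,b,z:ray(c,200+a/2.1,60+b/2.1,z,c["T"])
h=[g(141,247,.055),g(197,247,.055),g(196,346,.055),g(141,346,.055)]
print("handle",np.round(h,4)[:,:2].tolist(),np.round(np.mean(h,0),4))
b=(g(155.5,358,.010)+g(178.5,358,.010))/2; e=(g(153,530,.010)+g(174.5,530,.010))/2
print("blade",b,e,"w",np.linalg.norm(g(155.5,358,.010)-g(178.5,358,.010)),"yaw",np.degrees(np.arctan2(*(e-b)[[1,0]])))
hsv=cv2.cvtColor(c["frame"],cv2.COLOR_RGB2HSV); m=(hsv[:,:,1]<50)&(hsv[:,:,2]>150)
L=[]
for v in range(230,312,4):
    u=np.where(m[v,260:300])[0]
    if len(u)>5: L.append(ray(c,260+(u[0]+u[-1])/2,v,.010,c["T"])[:2])
L=np.array(L); k=np.polyfit(L[:,1],L[:,0],1); print(len(L),"fit yaw",90-np.degrees(np.arctan(k[0])),"x at y=-.346",np.polyval(k,-.346))
```

```text
handle [[0.4762, -0.3634], [0.4557, -0.3635], [0.4554, -0.3249], [0.4764, -0.3248]] [ 0.4659 -0.3442  0.055 ]
blade [ 0.4662694  -0.30297822  0.01      ] [ 0.46733951 -0.21485564  0.01      ] w 0.010247097728063972 yaw 89.3042654459108
21 fit yaw 89.2844399486488 x at y=-.346 0.46607866431469275
```

Emit:
drive_tool([
  {"tx": -0.0015, "ty": -0.0013, "tz": -0.06, "turn": -0.011, "hand": 0},
  {"tx": -0.0015, "ty": -0.0013, "tz": -0.12, "turn": -0.011, "hand": 0},
  {"tx": -0.0015, "ty": -0.0013, "tz": -0.17, "turn": -0.011, "hand": 0},
  {"tx": -0.0015, "ty": -0.0013, "tz": -0.21, "turn": -0.011, "hand": 0},
  {"tx": -0.0015, "ty": -0.0013, "tz": -0.24, "turn": -0.011, "hand": 0},
  {"tx": -0.0015, "ty": -0.0013, "tz": -0.26, "turn": -0.011, "hand": 0},
  {"tx": -0.0015, "ty": -0.0013, "tz": -0.27, "turn": -0.011, "hand": 0},
  {"tx": -0.0015, "ty": -0.0013, "tz": -0.27, "turn": -0.011, "hand": 0},
  {"tx": -0.0015, "ty": -0.0013, "tz": -0.27, "turn": -0.011, "hand": 0.3},
  {"tx": -0.0015, "ty": -0.0013, "tz": -0.27, "turn": -0.011, "hand": 0.5},
], grip_force=30)

```text
time_s: 5.05
tcp_pos: [0.466, -0.3451, 0.0176]
eef_rot: [-179.9, -0.0, -90.8]
contact_force: [0.8, 0.5, -0.5]
gripper_width: 0.0769
gripper_force: 0.0
```

Emit:
drive_tool([
  {"tx": 0, "ty": 0, "tz": 0, "turn": 0, "hand": 0.65},
  {"tx": 0, "ty": 0, "tz": 0, "turn": 0, "hand": 0.8},
  {"tx": 0, "ty": 0, "tz": 0, "turn": 0, "hand": 1},
  {"tx": 0, "ty": 0, "tz": 0, "turn": 0, "hand": 1},
  {"tx": 0, "ty": 0, "tz": 0, "turn": 0, "hand": 1},
  {"tx": 0, "ty": 0, "tz": 0, "turn": 0, "hand": 1},
], grip_force=30)

```text
time_s: 5.65
tcp_pos: [0.4652, -0.3449, 0.0165]
eef_rot: [180.0, 0.0, -90.8]
contact_force: [0.7, -0.4, 0.2]
gripper_width: 0.0291
gripper_force: 0.0
```

Emit:
drive_tool([
  {"tx": 0, "ty": 0, "tz": 0, "turn": 0, "hand": 1},
  {"tx": 0, "ty": 0, "tz": 0, "turn": 0, "hand": 1},
  {"tx": 0, "ty": 0, "tz": 0, "turn": 0, "hand": 1},
  {"tx": 0, "ty": 0, "tz": 0, "turn": 0, "hand": 1},
], grip_force=30)

```text
time_s: 6.05
tcp_pos: [0.4652, -0.3449, 0.0165]
eef_rot: [180.0, 0.0, -90.8]
contact_force: [0.1, -0.3, 0.3]
gripper_width: 0.0219
gripper_force: 30.0
```

Run:
```python
from h import *
from plant import r
S=[];
for i in range(3):
    s=r.get_state(); S.append(s)
    r.capture("top")
print({k:np.round(s[k],4).tolist() for k in("tcp_pos","eef_rot","contact_force","gripper_width","gripper_force")}); print(np.round([a["tcp_pos"] for a in S],4).tolist())
```

```text
{'tcp_pos': [0.4652, -0.3449, 0.0165], 'eef_rot': [179.9956, 0.0007, -90.7822], 'contact_force': [-0.1481, -0.0916, -0.5547], 'gripper_width': 0.0217, 'gripper_force': 29.9835}
[[0.4652, -0.3449, 0.0165], [0.4652, -0.3449, 0.0165], [0.4652, -0.3449, 0.0165]]
```

Emit:
drive_tool([
  {"tx": 0, "ty": 0, "tz": 0.03, "turn": 0, "hand": 1},
  {"tx": 0, "ty": 0, "tz": 0.081, "turn": 0, "hand": 1},
  {"tx": 0.04, "ty": 0.05, "tz": 0.081, "turn": 0, "hand": 1},
  {"tx": 0.08, "ty": 0.1, "tz": 0.081, "turn": -0.005, "hand": 1},
  {"tx": 0.12, "ty": 0.15, "tz": 0.081, "turn": -0.005, "hand": 1},
  {"tx": 0.155, "ty": 0.2, "tz": 0.081, "turn": -0.005, "hand": 1},
  {"tx": 0.18, "ty": 0.23, "tz": 0.081, "turn": -0.005, "hand": 1},
  {"tx": 0.1877, "ty": 0.2415, "tz": 0.081, "turn": -0.005, "hand": 1},
  {"tx": 0.1877, "ty": 0.2415, "tz": 0.081, "turn": -0.005, "hand": 1},
  {"tx": 0.1877, "ty": 0.2415, "tz": 0.081, "turn": -0.005, "hand": 1},
], grip_force=40)

```text
time_s: 7.2
tcp_pos: [0.5771, -0.2004, 0.0649]
eef_rot: [180.0, 0.0, -91.2]
contact_force: [-0.5, -0.5, 0.0]
gripper_width: 0.0217
gripper_force: 40.0
```

Run:
```python
from h import *
from plant import r
s=r.get_state(); print({k:np.round(s[k],4).tolist() for k in("tcp_pos","eef_rot","contact_force","gripper_width","gripper_force")})
c=r.capture("top"); pickle.dump(c,open("t2.pkl","wb")); f=c["frame"][:,:,::-1]
cv2.imwrite("pics/t2.png",cv2.resize(f[150:290,180:380],None,fx=4,fy=4,interpolation=cv2.INTER_CUBIC))
w=snap(r,"w4")["frame"][:,:,::-1]
```

```text
{'tcp_pos': [0.5771, -0.2004, 0.0649], 'eef_rot': [179.9573, 0.0045, -91.2436], 'contact_force': [-0.4782, -0.4797, 0.0413], 'gripper_width': 0.0217, 'gripper_force': 39.9836}
```

View pics/t2.png

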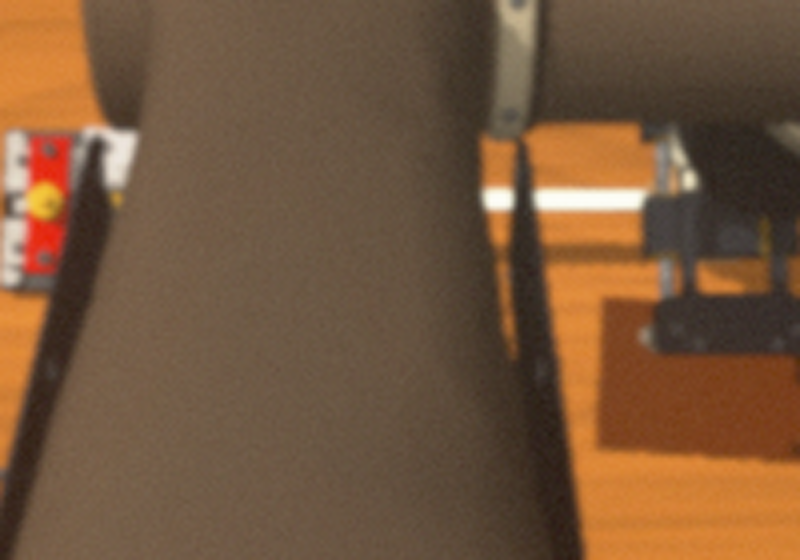

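The arm hides the jig in the top view. Only the white blade at (480–645,200) is visible, running straight toward the jig. I'll lower the stick behind the infeed and check from the side camera.

Emit:
drive_tool([
  {"tx": 0.0012, "ty": 0, "tz": -0.02, "turn": 0, "hand": 1},
  {"tx": 0.0012, "ty": 0, "tz": -0.035, "turn": 0, "hand": 1},
  {"tx": 0.0012, "ty": 0, "tz": -0.048, "turn": 0, "hand": 1},
  {"tx": 0.0012, "ty": 0, "tz": -0.057, "turn": 0, "hand": 1},
  {"tx": 0.0012, "ty": 0, "tz": -0.063, "turn": 0, "hand": 1},
  {"tx": 0.0012, "ty": 0, "tz": -0.063, "turn": 0, "hand": 1},
  {"tx": 0.0012, "ty": 0, "tz": -0.063, "turn": 0, "hand": 1},
])

```text
time_s: 8.0
tcp_pos: [0.5788, -0.2, 0.0274]
eef_rot: [-180.0, -0.0, -91.2]
contact_force: [-0.1, -0.1, -0.7]
gripper_width: 0.0219
gripper_force: 40.0
```

Run:
```python
from h import *
from plant import r
s=r.get_state(); print({k:np.round(s[k],4).tolist() for k in("tcp_pos","eef_rot","contact_force","moment")})
c=r.capture("side"); pickle.dump(c,open("s2.pkl","wb")); f=c["frame"][:,:,::-1]
cv2.imwrite("pics/s2.png",cv2.resize(f[150:290,210:350],None,fx=4,fy=4,interpolation=cv2.INTER_CUBIC))
o=np.array([.5844,.0858]);a=np.radians(88.82);u=np.array([np.cos(a),np.sin(a)])
for x in(-125,-106): print(x,(proj(c,np.r_[o+u*x/1000,.0155 if x==-125 else .012])-[210,150])*4)
```

```text
{'tcp_pos': [0.5788, -0.2, 0.0274], 'eef_rot': [-179.9934, -0.0061, -91.2195], 'contact_force': [-0.1114, -0.1365, -0.733], 'moment': [0.0216, -0.0578, 0.0126]}
-125 [285.15005116 292.93137394]
-106 [278.83382554 277.26672463]
```

View pics/s2.png

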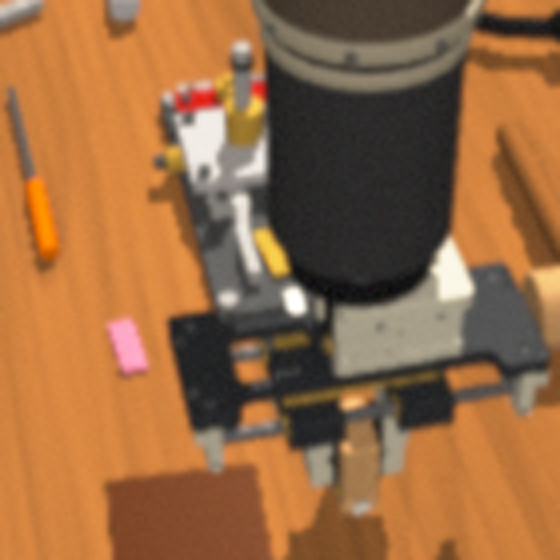

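The side crop shows the blade tip (white) at about (293,300), just behind the blank at (270,250). The left fence runs down to about (250,272). I'll overlay the model to check lateral alignment.

Run:
```python
from h import *
c=pickle.load(open("s2.pkl","rb")); f=c["frame"][:,:,::-1].copy()
X0,Y0,k=240,190,10
im=cv2.resize(f[Y0:Y0+50,X0:X0+60],None,fx=k,fy=k,interpolation=cv2.INTER_CUBIC)
def poly(o,yaw,pts,z,col):
    a=np.radians(yaw);M=np.array([[np.cos(a),-np.sin(a)],[np.sin(a),np.cos(a)]])
    q=np.array([(proj(c,np.r_[o+M@(np.array(p)/1000),z])-[X0,Y0]+.5)*k for p in pts])
    cv2.polylines(im,[q.astype(np.int32)],True,col,1)
J=np.array([.5837,.0858])
poly(J,88.82,[(-106,15),(-65,15),(-65,24),(-106,24)],.024,(0,255,0))
poly(J,88.82,[(-106,-15),(-65,-15),(-65,-24),(-106,-24)],.024,(0,255,0))
poly(J,88.82,[(-130,48),(-130,-48),(110,-48),(110,48)],.012,(255,255,0))
poly(np.array([.5788,-.1993]),88.78,[(160,5),(160,-5),(120,-5),(120,5)],.0205,(255,0,255))
cv2.imwrite("pics/s2o.png",im)
```

```text
(no output)
```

View pics/s2o.png

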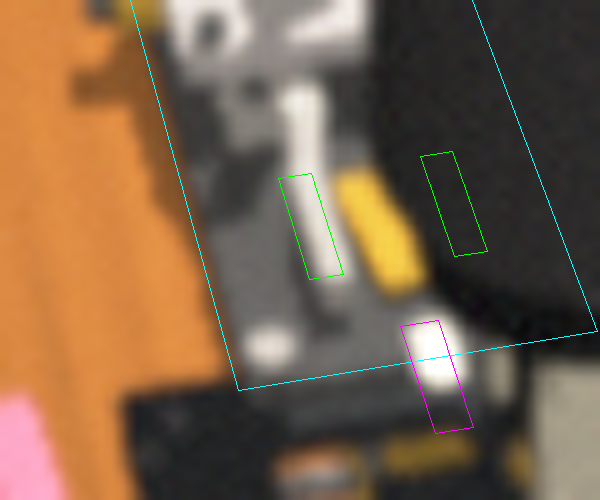

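The left fence and the blade tip are both offset by about the same 2 mm from the model, which is camera bias. So the relative lateral estimate holds, and the stick sits about 1 mm too far to +x. I'll correct that while starting the feed.

Emit:
drive_tool([
  {"tx": -0.0016, "ty": 0.008, "tz": 0, "turn": 0, "hand": 1},
  {"tx": -0.0014, "ty": 0.017, "tz": 0, "turn": 0, "hand": 1},
  {"tx": -0.0012, "ty": 0.026, "tz": 0, "turn": 0, "hand": 1},
  {"tx": -0.001, "ty": 0.034, "tz": 0, "turn": 0, "hand": 1},
  {"tx": -0.0008, "ty": 0.042, "tz": 0, "turn": 0, "hand": 1},
  {"tx": -0.0006, "ty": 0.05, "tz": 0, "turn": 0, "hand": 1},
  {"tx": -0.0005, "ty": 0.058, "tz": 0, "turn": 0, "hand": 1},
  {"tx": -0.0003, "ty": 0.066, "tz": 0, "turn": 0, "hand": 1},
  {"tx": -0.0002, "ty": 0.074, "tz": 0, "turn": 0, "hand": 1},
  {"tx": 0, "ty": 0.082, "tz": 0, "turn": 0, "hand": 1},
])

```text
time_s: 9.05
tcp_pos: [0.5785, -0.1505, 0.0273]
eef_rot: [180.0, -0.0, -91.2]
contact_force: [-0.2, -0.9, 0.2]
gripper_width: 0.0218
gripper_force: 40.0
```

Run:
```python
from h import *
from plant import r
s=r.get_state(); print({k:np.round(s[k],4).tolist() for k in("tcp_pos","eef_rot","contact_force","moment")})
```

```text
{'tcp_pos': [0.5785, -0.1505, 0.0273], 'eef_rot': [179.9941, -0.0022, -91.2344], 'contact_force': [-0.1536, -0.8736, 0.1642], 'moment': [-0.0578, 0.017, 0.0506]}
```

Emit:
drive_tool([
  {"tx": 0.0003, "ty": 0.008, "tz": 0, "turn": 0, "hand": 1},
  {"tx": 0.0005, "ty": 0.016, "tz": 0, "turn": 0, "hand": 1},
  {"tx": 0.0007, "ty": 0.024, "tz": 0, "turn": 0, "hand": 1},
  {"tx": 0.0009, "ty": 0.032, "tz": 0, "turn": 0, "hand": 1},
  {"tx": 0.001, "ty": 0.04, "tz": 0, "turn": 0, "hand": 1},
  {"tx": 0.0012, "ty": 0.048, "tz": 0, "turn": 0, "hand": 1},
  {"tx": 0.0014, "ty": 0.055, "tz": 0, "turn": 0, "hand": 1},
  {"tx": 0.0016, "ty": 0.062, "tz": 0, "turn": 0, "hand": 1},
  {"tx": 0.0017, "ty": 0.069, "tz": 0, "turn": 0, "hand": 1},
  {"tx": 0.0018, "ty": 0.075, "tz": 0, "turn": 0, "hand": 1},
])

```text
time_s: 10.05
tcp_pos: [0.5797, -0.1055, 0.0274]
eef_rot: [-180.0, 0.0, -91.2]
contact_force: [0.6, 0.2, -0.5]
gripper_width: 0.0211
gripper_force: 40.0
```

```bash
cat > st.py <<'E'
from h import *
from plant import r
s=r.get_state(); print({k:np.round(s[k],4).tolist() for k in("tcp_pos","eef_rot","contact_force","moment","gripper_width")})
E
python3 st.py
```

```text
{'tcp_pos': [0.5797, -0.1055, 0.0274], 'eef_rot': [-179.9944, 0.0021, -91.2262], 'contact_force': [0.5881, 0.1729, -0.4763], 'moment': [0.0127, -0.0551, -0.0184], 'gripper_width': 0.0211}
```

Emit:
drive_tool([
  {"tx": 0, "ty": 0.002, "tz": 0, "turn": 0, "hand": 1},
  {"tx": 0, "ty": 0.004, "tz": 0, "turn": 0, "hand": 1},
  {"tx": 0.0001, "ty": 0.006, "tz": 0, "turn": 0, "hand": 1},
  {"tx": 0.0002, "ty": 0.008, "tz": 0, "turn": 0, "hand": 1},
  {"tx": 0.0002, "ty": 0.01, "tz": 0, "turn": 0, "hand": 1},
  {"tx": 0.0002, "ty": 0.01, "tz": 0, "turn": 0, "hand": 1},
])

```text
time_s: 10.65
tcp_pos: [0.5798, -0.0997, 0.0274]
eef_rot: [-180.0, 0.0, -91.2]
contact_force: [-0.0, 0.7, -0.7]
gripper_width: 0.0215
gripper_force: 40.0
```

Emit:
drive_tool([
  {"tx": 0, "ty": 0.002, "tz": 0, "turn": 0, "hand": 1},
  {"tx": 0, "ty": 0.004, "tz": 0, "turn": 0, "hand": 1},
  {"tx": 0.0001, "ty": 0.005, "tz": 0, "turn": 0, "hand": 1},
  {"tx": 0.0001, "ty": 0.005, "tz": 0, "turn": 0, "hand": 1},
])

```text
time_s: 11.05
tcp_pos: [0.5798, -0.0967, 0.0273]
eef_rot: [180.0, 0.0, -91.2]
contact_force: [-0.4, -0.1, 1.0]
gripper_width: 0.0221
gripper_force: 40.0
```

Emit:
drive_tool([
  {"tx": 0, "ty": 0.002, "tz": 0, "turn": 0, "hand": 1},
  {"tx": 0.0001, "ty": 0.004, "tz": 0, "turn": 0, "hand": 1},
  {"tx": 0.0001, "ty": 0.006, "tz": 0, "turn": 0, "hand": 1},
  {"tx": 0.0001, "ty": 0.006, "tz": 0, "turn": 0, "hand": 1},
])

```text
time_s: 11.45
tcp_pos: [0.5798, -0.0935, 0.0274]
eef_rot: [180.0, -0.0, -91.2]
contact_force: [-0.7, -3.4, 0.3]
gripper_width: 0.0217
gripper_force: 40.0
```

Emit:
drive_tool([
  {"tx": 0, "ty": 0.001, "tz": 0, "turn": 0, "hand": 1},
  {"tx": 0, "ty": 0.002, "tz": 0, "turn": 0, "hand": 1},
  {"tx": 0, "ty": 0.002, "tz": 0, "turn": 0, "hand": 1},
])

```text
time_s: 11.75
tcp_pos: [0.5798, -0.0922, 0.0274]
eef_rot: [180.0, -0.0, -91.2]
contact_force: [-0.6, -3.9, 0.3]
gripper_width: 0.022
gripper_force: 40.0
```

Emit:
drive_tool([
  {"tx": 0.0001, "ty": 0.001, "tz": 0, "turn": 0, "hand": 1},
  {"tx": 0.0001, "ty": 0.002, "tz": 0, "turn": 0, "hand": 1},
  {"tx": 0.0001, "ty": 0.003, "tz": 0, "turn": 0, "hand": 1},
  {"tx": 0.0001, "ty": 0.003, "tz": 0, "turn": 0, "hand": 1},
])

```text
time_s: 12.15
tcp_pos: [0.5799, -0.0902, 0.0273]
eef_rot: [180.0, 0.0, -91.2]
contact_force: [-0.8, -4.1, 0.3]
gripper_width: 0.0219
gripper_force: 40.0
```

Emit:
drive_tool([
  {"tx": 0, "ty": 0.001, "tz": 0, "turn": 0, "hand": 1},
  {"tx": 0, "ty": 0.002, "tz": 0, "turn": 0, "hand": 1},
  {"tx": 0.0001, "ty": 0.003, "tz": 0, "turn": 0, "hand": 1},
  {"tx": 0.0001, "ty": 0.003, "tz": 0, "turn": 0, "hand": 1},
])

```text
time_s: 12.55
tcp_pos: [0.58, -0.0883, 0.0273]
eef_rot: [180.0, 0.0, -91.2]
contact_force: [-0.5, -3.9, 0.6]
gripper_width: 0.0217
gripper_force: 40.0
```

Emit:
drive_tool([
  {"tx": 0, "ty": 0.001, "tz": 0, "turn": 0, "hand": 1},
  {"tx": 0, "ty": 0.002, "tz": 0, "turn": 0, "hand": 1},
  {"tx": 0.0001, "ty": 0.003, "tz": 0, "turn": 0, "hand": 1},
  {"tx": 0.0001, "ty": 0.003, "tz": 0, "turn": 0, "hand": 1},
])

```text
time_s: 12.95
tcp_pos: [0.5801, -0.0865, 0.0274]
eef_rot: [-180.0, 0.0, -91.2]
contact_force: [-1.2, -3.5, -0.3]
gripper_width: 0.0218
gripper_force: 40.0
```

Drag past the shoe is steady at about 4 N. Before creeping on, I'll check the first top picture for a hint of the rod in the sight notch, to bound the search.

Run:
```python
from h import *
c=pickle.load(open("c0.pkl","rb"))["top"]; f=c["frame"][:,:,::-1]
X0,Y0,k=172,178,16
im=cv2.resize(f[Y0:Y0+36,X0:X0+48],None,fx=k,fy=k,interpolation=cv2.INTER_CUBIC)
a=np.radians(88.82);u=np.array([np.cos(a),np.sin(a)]);J=np.array([.5844,.0858])
for x in(20,38,58,68,110):
    p=(proj(c,np.r_[J+u*x/1000,.015])-[X0,Y0]+.5)*k; print(x,p)
    cv2.circle(im,tuple(int(t) for t in p),3,(255,0,255),-1)
cv2.imwrite("pics/top_n.png",im)
```

```text
20 [727.89507692 394.67284815]
38 [605.83468148 394.12335836]
58 [470.16374148 393.51259681]
68 [402.30920565 393.20713021]
110 [117.18126227 391.92354521]
```

View pics/top_n.png

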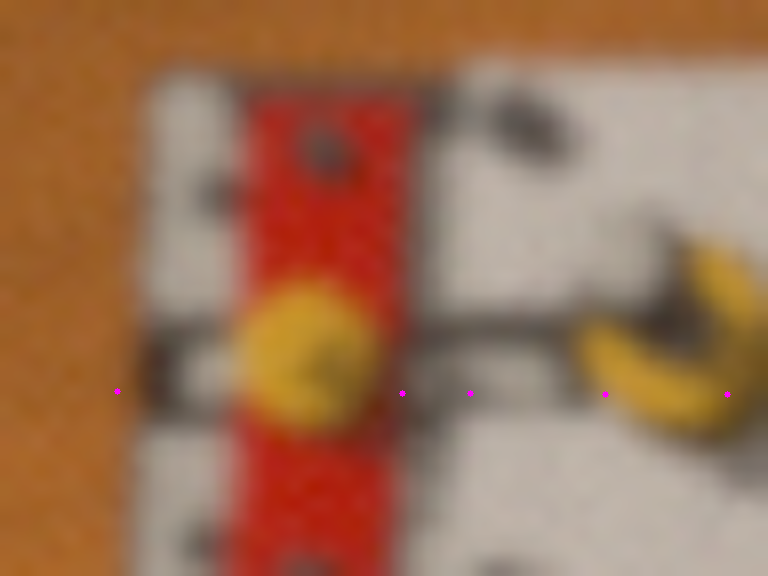

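The crop shows a light rod lying in the dark notch, from the red bar out to about px (560,375). That puts its end at roughly jig x = 42–50 mm. The blank's leading end is now near 33 mm, so I'll creep.

Emit:
drive_tool([
  {"tx": 0, "ty": 0.001, "tz": 0, "turn": 0, "hand": 1},
  {"tx": 0.0001, "ty": 0.002, "tz": 0, "turn": 0, "hand": 1},
  {"tx": 0.0001, "ty": 0.003, "tz": 0, "turn": 0, "hand": 1},
  {"tx": 0.0001, "ty": 0.004, "tz": 0, "turn": 0, "hand": 1},
  {"tx": 0.0001, "ty": 0.005, "tz": 0, "turn": 0, "hand": 1},
  {"tx": 0.0001, "ty": 0.005, "tz": 0, "turn": 0, "hand": 1},
])

```text
time_s: 13.55
tcp_pos: [0.5802, -0.0834, 0.0274]
eef_rot: [-180.0, 0.0, -91.2]
contact_force: [-0.1, -2.9, -0.6]
gripper_width: 0.0218
gripper_force: 40.0
```

Emit:
drive_tool([
  {"tx": 0, "ty": 0.001, "tz": 0, "turn": 0, "hand": 1},
  {"tx": 0.0001, "ty": 0.002, "tz": 0, "turn": 0, "hand": 1},
  {"tx": 0.0001, "ty": 0.003, "tz": 0, "turn": 0, "hand": 1},
  {"tx": 0.0001, "ty": 0.003, "tz": 0, "turn": 0, "hand": 1},
])

```text
time_s: 13.95
tcp_pos: [0.5803, -0.0817, 0.0274]
eef_rot: [-180.0, 0.0, -91.2]
contact_force: [0.5, -3.0, -0.1]
gripper_width: 0.0219
gripper_force: 40.0
```

Emit:
drive_tool([
  {"tx": 0, "ty": 0.001, "tz": 0, "turn": 0, "hand": 1},
  {"tx": 0, "ty": 0.002, "tz": 0, "turn": 0, "hand": 1},
  {"tx": 0, "ty": 0.0025, "tz": 0, "turn": 0, "hand": 1},
  {"tx": 0, "ty": 0.0025, "tz": 0, "turn": 0, "hand": 1},
])

```text
time_s: 14.35
tcp_pos: [0.5802, -0.0802, 0.0274]
eef_rot: [-180.0, 0.0, -91.2]
contact_force: [-0.7, -3.5, 1.1]
gripper_width: 0.0215
gripper_force: 40.0
```

Emit:
drive_tool([
  {"tx": 0, "ty": 0.001, "tz": 0, "turn": 0, "hand": 1},
  {"tx": 0, "ty": 0.002, "tz": 0, "turn": 0, "hand": 1},
  {"tx": 0, "ty": 0.002, "tz": 0, "turn": 0, "hand": 1},
])

```text
time_s: 14.65
tcp_pos: [0.5802, -0.079, 0.0274]
eef_rot: [-180.0, 0.0, -91.2]
contact_force: [-0.3, -2.9, 0.7]
gripper_width: 0.022
gripper_force: 40.0
```

Emit:
drive_tool([
  {"tx": 0.0001, "ty": 0.001, "tz": 0, "turn": 0, "hand": 1},
  {"tx": 0.0001, "ty": 0.002, "tz": 0, "turn": 0, "hand": 1},
  {"tx": 0.0001, "ty": 0.002, "tz": 0, "turn": 0, "hand": 1},
])

```text
time_s: 14.95
tcp_pos: [0.5803, -0.0778, 0.0273]
eef_rot: [-180.0, 0.0, -91.2]
contact_force: [0.7, -3.2, 0.3]
gripper_width: 0.0221
gripper_force: 40.0
```

Emit:
drive_tool([
  {"tx": 0, "ty": 0.001, "tz": 0, "turn": 0, "hand": 1},
  {"tx": 0, "ty": 0.002, "tz": 0, "turn": 0, "hand": 1},
  {"tx": 0, "ty": 0.002, "tz": 0, "turn": 0, "hand": 1},
])

```text
time_s: 15.25
tcp_pos: [0.5803, -0.0766, 0.0274]
eef_rot: [-180.0, 0.0, -91.2]
contact_force: [0.2, -2.5, 0.3]
gripper_width: 0.0219
gripper_force: 40.0
```

Emit:
drive_tool([
  {"tx": 0.0001, "ty": 0.001, "tz": 0, "turn": 0, "hand": 1},
  {"tx": 0.0001, "ty": 0.002, "tz": 0, "turn": 0, "hand": 1},
  {"tx": 0.0001, "ty": 0.002, "tz": 0, "turn": 0, "hand": 1},
])

```text
time_s: 15.55
tcp_pos: [0.5803, -0.0754, 0.0273]
eef_rot: [-180.0, 0.0, -91.2]
contact_force: [0.7, -3.4, 0.7]
gripper_width: 0.0222
gripper_force: 40.0
```

Emit:
drive_tool([
  {"tx": 0, "ty": 0.001, "tz": 0, "turn": 0, "hand": 1},
  {"tx": 0, "ty": 0.002, "tz": 0, "turn": 0, "hand": 1},
  {"tx": 0, "ty": 0.002, "tz": 0, "turn": 0, "hand": 1},
])

```text
time_s: 15.85
tcp_pos: [0.5803, -0.0742, 0.0274]
eef_rot: [-180.0, 0.0, -91.2]
contact_force: [0.2, -3.0, -0.2]
gripper_width: 0.0218
gripper_force: 40.0
```

Emit:
drive_tool([
  {"tx": 0.0001, "ty": 0.001, "tz": 0, "turn": 0, "hand": 1},
  {"tx": 0.0001, "ty": 0.002, "tz": 0, "turn": 0, "hand": 1},
  {"tx": 0.0001, "ty": 0.002, "tz": 0, "turn": 0, "hand": 1},
])

```text
time_s: 16.15
tcp_pos: [0.5803, -0.0739, 0.0276]
eef_rot: [180.0, -0.1, -91.2]
contact_force: [1.6, -8.9, 1.1]
gripper_width: 0.0221
gripper_force: 40.0
```

Emit:
drive_tool([
  {"tx": 0, "ty": 0.0003, "tz": 0, "turn": 0, "hand": 1},
  {"tx": 0, "ty": 0.0003, "tz": 0, "turn": 0, "hand": 1},
  {"tx": 0, "ty": 0.0003, "tz": 0, "turn": 0, "hand": 1},
])

```text
time_s: 16.45
tcp_pos: [0.5802, -0.0739, 0.0275]
eef_rot: [180.0, -0.1, -91.2]
contact_force: [-0.5, -10.1, 0.3]
gripper_width: 0.0215
gripper_force: 40.0
```

Run:
```python
from h import *
from plant import r
for i in range(4):
    s=r.get_state(); print(np.round(s["contact_force"],2),np.round(s["tcp_pos"],5),s["time_s"]); r.capture("side")
```

```text
[ -0.46 -10.13   0.28] [ 0.58021 -0.07392  0.02754] 16.45
[ 1.46 -8.83  1.24] [ 0.58021 -0.07392  0.02753] 16.5
[ 0.5  -8.91  1.56] [ 0.58023 -0.07394  0.02754] 16.55
[ 0.92 -8.95  1.23] [ 0.58022 -0.07391  0.02752] 16.6
```

Emit:
drive_tool([
  {"tx": 0, "ty": 0.0002, "tz": 0, "turn": 0, "hand": 1},
  {"tx": 0, "ty": 0.0002, "tz": 0, "turn": 0, "hand": 1},
  {"tx": 0, "ty": 0.0002, "tz": 0, "turn": 0, "hand": 1},
  {"tx": 0, "ty": 0.0002, "tz": 0, "turn": 0, "hand": 1},
  {"tx": 0, "ty": 0.0002, "tz": 0, "turn": 0, "hand": 1},
  {"tx": 0, "ty": 0.0002, "tz": 0, "turn": 0, "hand": 1},
  {"tx": 0, "ty": 0.0002, "tz": 0, "turn": 0, "hand": 1},
  {"tx": 0, "ty": 0.0002, "tz": 0, "turn": 0, "hand": 1},
  {"tx": 0, "ty": 0.0002, "tz": 0, "turn": 0, "hand": 1},
])

```text
time_s: 17.55
tcp_pos: [0.5802, -0.0739, 0.0276]
eef_rot: [180.0, -0.1, -91.2]
contact_force: [1.0, -10.4, 0.9]
gripper_width: 0.0214
gripper_force: 40.0
```

Run:
```python
from h import *
from plant import r
F=[]
for i in range(6):
    s=r.get_state(); F.append(np.r_[s["contact_force"],s["tcp_pos"]]); r.capture("side")
print(np.round(np.mean(F,0),4),np.round(np.array(F)[:,1],1),s["time_s"],s["gripper_width"])
```

```text
[  0.68   -10.2921   1.4361   0.5802  -0.0739   0.0275] [-10.4  -9.8 -11.   -9.8 -10.2 -10.5] 17.8 0.021841026684860713
```

Firm, unyielding contact: about 7 N over the drag, held for more than 1 s with no creep. The position matches the rod end seen in the notch. Now I'll draw the stick straight out.

Emit:
drive_tool([
  {"tx": 0, "ty": -0.002, "tz": 0, "turn": 0, "hand": 1},
  {"tx": -0.0001, "ty": -0.006, "tz": 0, "turn": 0, "hand": 1},
  {"tx": -0.0003, "ty": -0.016, "tz": 0, "turn": 0, "hand": 1},
  {"tx": -0.0007, "ty": -0.036, "tz": 0, "turn": 0, "hand": 1},
  {"tx": -0.0013, "ty": -0.064, "tz": 0, "turn": 0, "hand": 1},
  {"tx": -0.002, "ty": -0.098, "tz": 0, "turn": 0, "hand": 1},
  {"tx": -0.0028, "ty": -0.135, "tz": 0, "turn": 0, "hand": 1},
  {"tx": -0.0036, "ty": -0.172, "tz": 0, "turn": 0, "hand": 1},
  {"tx": -0.0042, "ty": -0.205, "tz": 0, "turn": 0, "hand": 1},
  {"tx": -0.0045, "ty": -0.225, "tz": 0, "turn": 0, "hand": 1},
])

```text
time_s: 18.85
tcp_pos: [0.5772, -0.2102, 0.0272]
eef_rot: [180.0, 0.0, -91.3]
contact_force: [0.1, -0.3, -0.7]
gripper_width: 0.0219
gripper_force: 40.0
```

```bash
python3 st.py
```

```text
{'tcp_pos': [0.5772, -0.2102, 0.0272], 'eef_rot': [179.9851, 0.0004, -91.3242], 'contact_force': [0.0741, -0.2621, -0.7471], 'moment': [0.0484, -0.0313, -0.0434], 'gripper_width': 0.0219}
```

Emit:
drive_tool([
  {"tx": 0, "ty": 0, "tz": 0.035, "turn": 0, "hand": 1},
  {"tx": 0, "ty": 0, "tz": 0.065, "turn": 0, "hand": 1},
  {"tx": -0.04, "ty": -0.05, "tz": 0.065, "turn": 0.006, "hand": 1},
  {"tx": -0.09, "ty": -0.11, "tz": 0.065, "turn": 0.006, "hand": 1},
  {"tx": -0.13, "ty": -0.16, "tz": 0.065, "turn": 0.006, "hand": 1},
  {"tx": -0.16, "ty": -0.195, "tz": 0.065, "turn": 0.006, "hand": 1},
  {"tx": -0.18, "ty": -0.217, "tz": 0.065, "turn": 0.006, "hand": 1},
  {"tx": -0.1867, "ty": -0.2245, "tz": 0.065, "turn": 0.006, "hand": 1},
  {"tx": -0.1867, "ty": -0.2245, "tz": 0.065, "turn": 0.006, "hand": 1},
  {"tx": -0.1867, "ty": -0.2245, "tz": 0.065, "turn": 0.006, "hand": 1},
])

```text
time_s: 19.85
tcp_pos: [0.4663, -0.3422, 0.0664]
eef_rot: [-180.0, -0.0, -90.7]
contact_force: [0.2, 0.9, -0.6]
gripper_width: 0.0215
gripper_force: 40.0
```

```bash
python3 st.py
```

```text
{'tcp_pos': [0.4663, -0.3422, 0.0664], 'eef_rot': [-179.9791, -0.0057, -90.6673], 'contact_force': [0.181, 0.922, -0.5609], 'moment': [0.1004, -0.0611, 0.0263], 'gripper_width': 0.0215}
```

Emit:
drive_tool([
  {"tx": -0.0018, "ty": -0.0045, "tz": -0.03, "turn": -0.001, "hand": 1},
  {"tx": -0.0018, "ty": -0.0045, "tz": -0.055, "turn": -0.001, "hand": 1},
  {"tx": -0.0018, "ty": -0.0045, "tz": -0.07, "turn": -0.001, "hand": 1},
  {"tx": -0.0018, "ty": -0.0045, "tz": -0.077, "turn": -0.001, "hand": 1},
  {"tx": -0.0018, "ty": -0.0045, "tz": -0.08, "turn": -0.001, "hand": 1},
  {"tx": -0.0018, "ty": -0.0045, "tz": -0.082, "turn": -0.001, "hand": 1},
  {"tx": -0.0018, "ty": -0.0045, "tz": -0.082, "turn": -0.001, "hand": 1},
  {"tx": -0.0018, "ty": -0.0045, "tz": -0.082, "turn": -0.001, "hand": 1},
])

```text
time_s: 20.65
tcp_pos: [0.4649, -0.3453, 0.0177]
eef_rot: [-180.0, -0.0, -90.8]
contact_force: [-0.7, 0.1, -0.6]
gripper_width: 0.0217
gripper_force: 40.0
```

```bash
python3 st.py
```

```text
{'tcp_pos': [0.4649, -0.3453, 0.0177], 'eef_rot': [-179.9528, -0.0167, -90.7795], 'contact_force': [-0.6895, 0.1121, -0.6126], 'moment': [0.0367, -0.0375, -0.0472], 'gripper_width': 0.0217}
```

Emit:
drive_tool([
  {"tx": 0, "ty": 0, "tz": -0.001, "turn": 0, "hand": 1},
  {"tx": 0, "ty": 0, "tz": -0.002, "turn": 0, "hand": 1},
  {"tx": 0, "ty": 0, "tz": -0.002, "turn": 0, "hand": 1},
])

```text
time_s: 20.95
tcp_pos: [0.4647, -0.3453, 0.0165]
eef_rot: [-180.0, -0.0, -90.8]
contact_force: [-0.8, 1.5, 4.7]
gripper_width: 0.0219
gripper_force: 40.0
```

```bash
python3 st.py
```

```text
{'tcp_pos': [0.4647, -0.3453, 0.0165], 'eef_rot': [-179.9703, -0.0165, -90.7763], 'contact_force': [-0.8491, 1.5147, 4.6501], 'moment': [0.5616, 0.3113, -0.041], 'gripper_width': 0.0219}
```

The stick is seated on the pad with about 5 N of contact. Releasing.

Emit:
drive_tool([
  {"tx": 0, "ty": 0, "tz": 0.0003, "turn": 0, "hand": 0.8},
  {"tx": 0, "ty": 0, "tz": 0.0003, "turn": 0, "hand": 0.72},
  {"tx": 0, "ty": 0, "tz": 0.0003, "turn": 0, "hand": 0.65},
  {"tx": 0, "ty": 0, "tz": 0.0003, "turn": 0, "hand": 0.5},
  {"tx": 0, "ty": 0, "tz": 0.0003, "turn": 0, "hand": 0.3},
  {"tx": 0, "ty": 0, "tz": 0.0003, "turn": 0, "hand": 0.2},
  {"tx": 0, "ty": 0, "tz": 0.0003, "turn": 0, "hand": 0.2},
  {"tx": 0, "ty": 0, "tz": 0.0003, "turn": 0, "hand": 0.2},
])

```text
time_s: 21.75
tcp_pos: [0.4646, -0.3452, 0.0161]
eef_rot: [180.0, 0.0, -90.8]
contact_force: [0.3, 0.4, 0.4]
gripper_width: 0.0652
gripper_force: 0.0
```

Emit:
drive_tool([
  {"tx": 0, "ty": 0, "tz": 0.02, "turn": 0, "hand": 0.2},
  {"tx": 0, "ty": 0, "tz": 0.06, "turn": 0, "hand": 0.2},
  {"tx": 0, "ty": 0, "tz": 0.12, "turn": 0, "hand": 0.2},
  {"tx": 0, "ty": 0, "tz": 0.2, "turn": 0, "hand": 0.2},
  {"tx": 0, "ty": 0, "tz": 0.27, "turn": 0, "hand": 0.2},
  {"tx": 0, "ty": 0, "tz": 0.27, "turn": 0, "hand": 0.2},
  {"tx": 0, "ty": 0, "tz": 0.27, "turn": 0, "hand": 0.2},
])

```text
time_s: 22.45
tcp_pos: [0.4651, -0.3454, 0.1805]
eef_rot: [-179.8, -0.1, -90.8]
contact_force: [0.0, 0.9, -2.0]
gripper_width: 0.0702
gripper_force: 0.0
```

Run:
```python
from h import *
from plant import r
c=snap(r,"w5"); print(np.round(c["state"]["tcp_pos"],4))
t=r.capture("top"); pickle.dump(t,open("t3.pkl","wb")); a=t["frame"][:,:,::-1]
w=cv2.resize(c["frame"][60:340,200:380,::-1],None,fx=1.6,fy=1.6); b=cv2.resize(a[150:290,170:320],None,fx=3,fy=3,interpolation=cv2.INTER_CUBIC)
im=np.zeros((448,288+450,3),np.uint8); im[:,:288]=w; im[:420,288:]=b
cv2.imwrite("pics/fin.png",im)
```

```text
[ 0.4651 -0.3454  0.1805]
```

View pics/fin.png

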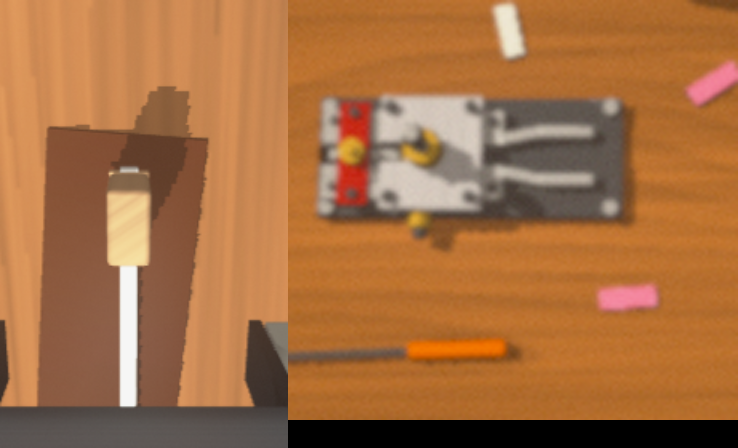

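The stick stands upright on the pad as it did before. The infeed and channel are empty because the blank is home under the bridge, and the bystanders are unmoved. Handing in.

```bash
python3 -c "
from plant import r
print(r.close_job())"
```

```text
the job is handed in; nothing more can be done
None
```

The job is handed in: the blank was fed past the shoe and pressed on the stop rod at about 7 N over the drag for more than a second, the stick is back on its pad, and it took about 22 s; the blank's final seat is hidden under the bridge, so I judged it by force and position, not by sight.

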